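Unplug the vapour sensor and hold it over the rinsed jar

TASK

Pull the green-capped vapour sensor up out of its charging dock, take it to the open glass jar and hold it centred over the mouth, upright and still, its plug end about 3 cm above the rim and touching nothing, for a reading of at least two seconds; the program finishes while the gripper is still holding it there. Keep the sensor upright on the way, leave the orange-capped sensor plugged in, and do not knock the jar or the other things on the bench.

Things in the scene. Friction and masses are not known exactly. Their poses are not given: they have to be found in the camera images.
- vapour_sensor: Handheld sensor: white upright box with a GREEN cap (top 22 mm), 30 mm along its x, 50 mm along its y, 96 mm high, about 130 g. Origin: centre of the box's underside, z up the box; black screen on its -x face. A plug points down from the origin. At the start it stands in either socket of the dock, axes parallel to the dock's. Grip across the 30 mm sides (along its x), 60 to 80 mm above the origin.
- vapour_sensor_tip (a point): Centre of the end face of the vapour sensor's black plug, 18 mm straight below its body origin: its lowest point. The plug is 12 by 20 mm, 18 mm long.
- spare_sensor: The same sensor with an ORANGE cap, in the other socket, 100 mm from the first along the dock's y. Stays plugged in.
- dock: Grey charging dock fixed to the bench, 90 mm (its x) by 210 mm (its y) by 34 mm high; origin: centre of its underside. Two sockets, 50 mm either way along its y, open upward. A seated sensor's origin is level with the dock's top. A sprung detent holds each plug: 10 to 15 N straight up frees it within 6 mm of rise; after 18 mm the plug is clear.
- jar: Open, empty clear-glass jar with a side handle, like a big mug, standing upright on a round blue mat 140 mm across and 6 mm thick: 105 mm high, mouth 96 mm outside and 88 mm inside; 0.5 kg, loose. Origin: centre of its underside; the handle sticks out about 36 mm towards its +y.
- jar_rim (a point): Centre of the jar's mouth, level with the rim, 105 mm above the jar's underside (111 mm above the bench); z up.
- white_jar: Bystander: white jar with green lid, 54 mm across, 90 mm high; origin at centre of its underside.
- amber_bottle: Bystander: amber bottle with black cap, 48 mm across, 100 mm high; origin at centre of its underside.
- brown_jar: Bystander: dark brown jar with black lid, 66 mm across, 85 mm high; origin at centre of its underside.
- spoon: Bystander: steel spoon lying on the bench, 150 mm long along its x; origin on the bench at its middle.
- stopper: Bystander: black rubber stopper, 44 mm across, 30 mm high; origin at centre of its underside.
Mind the look-alikes: they are no part of the job. There is more than one size of the jar; the job needs the middle-sized. Of the things shaped like the dock, the grey one is meant.

How it is judged:
By the outcome, as a careful person would: the job done as asked, in the order asked, and still so for the second after the job is handed in, while the arm keeps its last pose, push and grip.
It also fails if it takes over 43 s, if anything falls off the work surface, if the arm or the gripper's body presses on something with over 40 N, if the wrist force passes 120 N, or if a joint passes its speed limit or range.

ROBOT

A 6-joint arm with a two-finger parallel gripper is mounted at the origin on the work surface. World frame = base frame: x ahead of the robot, y to its left, z up, the work surface at z = 0. Lengths are in m, angles in rad, forces in N, time in s.
With the tool pointing down it reaches from about 0.35 to 0.85 m from the base axis. Payload 8.1 kg.
Tool frame: the origin (TCP) lies midway between the tips of the shut fingers; the grasp point (between the pads) lies robot.grip_depth behind it (robot.grip_depth is the distance from the TCP to the grasp point, in m); z points along the fingers, y is the line along which they close (so a half turn about z gives the same grasp; the last joint's range is limited). The gripper opens to 93 mm and grips with 3 to 60 N. Pads are 15 mm wide; open, the fingers measure 128 mm over their backs; the gripper's body (75 mm by 188 mm) begins 65 mm behind the grasp point.
Start: joints at [-1.42, 0.13, 1.488, -0, 1.523, -0.085], TCP at [0.14, -0.583, 0.219] pointing down, gripper open.
Joint ranges: [-2.96, 2.96], [-0.89, 2.26], [0.02, 2.5], [-1.34, 4.48], [0, 2.73], [-2.66, 2.66]. Speed limits (rad/s): [2.39, 2.39, 2.79, 3.14, 3.14, 3.14].

INTERFACE

Orientations are given as a rotation vector (axis times angle).
In Python, from plant import robot gives the robot as it stands.
- The arm moves only by the tool carry_out, never from a script. Its argument "rows" is a list of rows, each a list of 6 numbers: the shift along the tool's x, y, z in m, then the turn, a rotation vector about the tool's x, y, z in degrees. A call has 1 to 12 rows; each row is the pose to reach, as a shift and turn from the pose commanded when the call began, along the tool's axes at that moment; what a row does not reach only later rows make up. A row lasts 1/8 s, in which the tool goes at most 62.5 mm and 10.7 degrees, less where a joint would pass 70% of its speed; a pose out of reach is approached as far as the arm can. A call with a gripper value outside its range is refused whole. "jaw" is the closure in counts, from 0 (fully open) to 255 (shut), set as the call begins (left out, the last holds). The fingers move at their own pace and stop on an object; "force" is the grip in N (left out, the last holds). Time passes only in rows, so rows that repeat a pose let the fingers close. It gives the time, the measured TCP pose, the force, the opening and the grip force at its end, in the units of the state.
- robot.read_state(): the state, without advancing time (a new reading comes with each control period).
- robot.read_camera(name): name is "side" or "top"; returns the picture (400x640x3 uint8, red, green, blue); there is no depth.
- robot.camera_model(name): a dict with "fx", "fy", "cx", "cy" (pixels), "R" (3x3) and "t" (3): a world point X has camera coordinates R X + t. Camera axes: x right, y down, z forward; pixel columns grow to the right and rows downward; lengths in m; the calibration is good to about 2 mm. A picture is of the moment at which its call begins. camera_model takes no time and is no camera call.
- robot.close_job(): hands the job in; it is judged then, once.
Trained networks look in the newest picture that a camera, given by its name, has taken for a name from the list of things; names that differ only in an ending like _2 or _b are one class to them, and where a whole thing is asked for, a point or a joint stands for the part that bears it (a point fixed in the world has none). Each returns a list of dicts, best first, with "conf" (0 to 1); they miss things now and then, are a little off and sometimes report something else, mostly with a low value. They report only what shows in the picture. A call takes as long as a camera call. They do not tell look-alikes from the thing itself.
- robot.outline_of(camera, target): "pixels" (400x640 bool, what is visible of it) and "pixel" ([column, row] in pixels, amid what is visible of it).
The state is a dict: "t": time; "q": joint angles; "dq": joint speeds; "joint_torque": joint torques, N m; "tool_pos": TCP position; "orientation": TCP orientation; "force": force on the tool from outside, world axes, zero at the start; "wrist_torque": the same for the moment, N m; "opening": finger opening in m; "gripper_force": force on a finger pad.
Only numpy, scipy, OpenCV 4.12 (cv2) and the standard library are available. Lean on these libraries where they do the work, as an engineer would, in place of code of your own. Each camera call takes 0.05 s, during which the arm holds its last target. There are 200 camera calls.

## Working session

There is one attempt and no reset: what is moved stays moved. The work goes in short steps, Python scripts to look and compute and a tool call to move; the robot and the scene stay as the last step left them, time stands still between calls to the robot, and variables do not carry over. Pictures are saved under pics/ and viewed, at most 10 in all, crops included, and the job is handed in when it is done.

Besides the shell and the picture viewer there is one more tool, called after ">>>" as name(argument=value, ...), one argument or row to a line, values as JSON. carry_out: Moves the arm, as the interface text tells. Its arguments: {"type":"object","properties":{"rows":{"type":"array"},"jaw":{"type":"number"},"force":{"type":"number"}},"required":["rows"]}

```bash
mkdir -p pics; ls
python3 - <<'E'
from plant import robot
import cv2,numpy as np
print(robot.grip_depth, robot.read_state())
for n in("side","top"):
    im=robot.read_camera(n); cv2.imwrite(f"pics/{n}0.png",im[:,:,::-1])
    m=robot.camera_model(n); print(n,{k:np.round(v,3).tolist() for k,v in m.items()})
    for t in("vapour_sensor","spare_sensor","dock","jar"):
        for o in robot.outline_of(n,t)[:4]:
            p=o["pixels"]; ys,xs=np.nonzero(p); print(t,round(o["conf"],2),np.round(o["pixel"]),xs.min(),xs.max(),ys.min(),ys.max())
E
```

```text
pics
0.0188 {'t': 0.0, 'q': array([-1.42038973e+00,  1.31136685e-01,  1.48930914e+00,  7.68869985e-06,
        1.52299910e+00, -8.53943226e-02]), 'dq': array([-8.77235665e-05,  8.41943395e-04, -3.23112523e-04, -8.65939472e-05,
       -4.86893687e-05, -1.30904436e-05]), 'joint_torque': array([ 1.79442675e-03, -5.59847403e+01, -4.91749191e+01,  7.70273223e-02,
        3.60258424e-02, -1.36562662e-04]), 'tool_pos': array([ 0.14011322, -0.5828109 ,  0.21758568]), 'orientation': array([-3.11794443e+00, -3.69319317e-01,  8.24559021e-05]), 'force': array([-0.22242191,  0.14023612, -0.18466372]), 'wrist_torque': array([0.01657594, 0.01837813, 0.03598288]), 'gripper_force': 0.0, 'opening': 0.09308794900347613}
side {'fx': 473.471, 'fy': 473.471, 'cx': 319.853, 'cy': 197.113, 'R': [[0.977, -0.214, -0.01], [-0.114, -0.479, -0.871], [0.181, 0.852, -0.492]], 't': [-0.562, 0.132, 1.621]}
vapour_sensor 0.76 [298. 171.] 295 307 159 184
vapour_sensor 0.65 [317. 182.] 309 322 168 194
spare_sensor 0.76 [318. 182.] 309 322 168 194
dock 0.86 [305. 197.] 285 333 178 205
dock 0.86 [240. 197.] 223 268 188 210
jar 0.83 [309. 215.] 296 319 200 231
jar 0.81 [259. 234.] 235 280 203 265
jar 0.66 [308. 195.] 285 333 179 206
jar 0.63 [332. 233.] 314 345 213 256
top {'fx': 487.093, 'fy': 487.093, 'cx': 309.622, 'cy': 202.679, 'R': [[0.014, -1.0, 0.016], [-0.998, -0.015, -0.066], [0.066, -0.015, -0.998]], 't': [-0.024, 0.561, 1.591]}
vapour_sensor 0.55 [342. 142.] 334 348 137 152
vapour_sensor 0.5 [167. 245.] 152 177 236 255
spare_sensor 0.73 [268. 190.] 260 277 185 199
dock 0.83 [258. 200.] 221 290 176 223
dock 0.83 [266. 274.] 235 302 245 301
jar 0.91 [321. 214.] 309 332 199 225
jar 0.9 [374. 202.] 355 388 184 221
jar 0.62 [360. 274.] 325 385 250 295
```

Run:
```python
import cv2
a=cv2.imread("pics/side0.png")[130:290,190:390]; b=cv2.imread("pics/top0.png")[110:310,140:410]
cv2.imwrite("pics/s1.png",cv2.resize(a,None,fx=3.7,fy=3.7,interpolation=2)); cv2.imwrite("pics/t1.png",cv2.resize(b,None,fx=2.95,fy=2.95,interpolation=2))
```

```text
(no output)
```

View pics/s1.png

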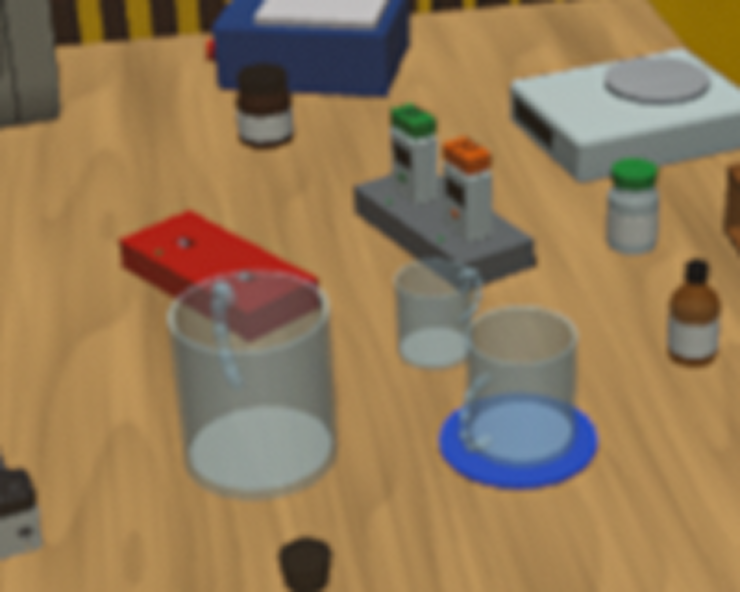

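View pics/t1.png

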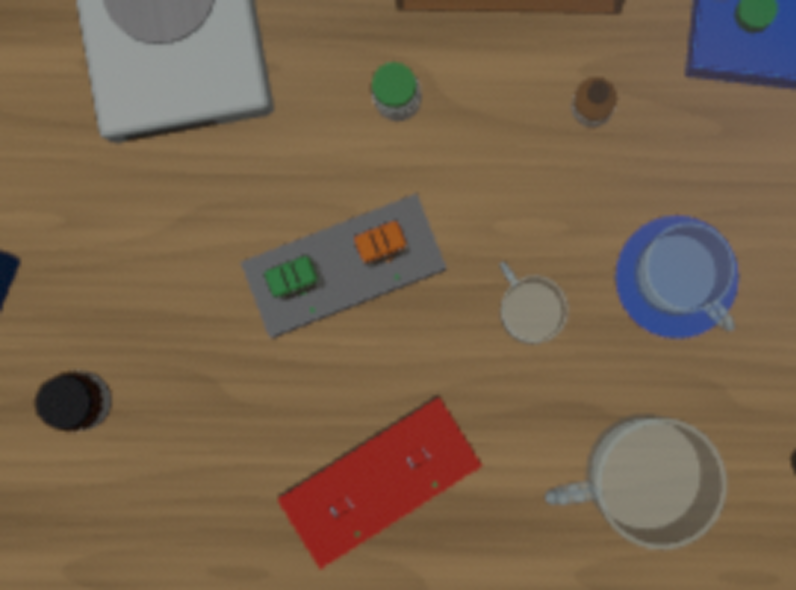

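The pictures show these candidates:
- **Green sensor:** at top (239,204) and side (302,171), in the grey dock. The orange sensor is at top (268,190). The red dock, at top (266,274), is a decoy.
- **Jars:** three sizes, at top (321,214) small, (372,202) middle on the blue mat, and (360,274) large. The one on the blue mat is the target, and both enlarged crops confirm it.

```bash
cat > h.py <<'E'
import numpy as np,cv2
from scipy.optimize import minimize
from plant import robot
M={n:robot.camera_model(n) for n in("side","top")}
def proj(n,X):
    m=M[n]; c=np.asarray(X)@np.array(m["R"]).T+m["t"]; return np.c_[m["fx"]*c[:,0]/c[:,2]+m["cx"],m["fy"]*c[:,1]/c[:,2]+m["cy"]]
def hull_mask(n,Xs):
    S=4; im=np.zeros((400*S,640*S),np.uint8)
    for X in Xs:
        h=cv2.convexHull(((proj(n,X)+.5)*S-.5).astype(np.float32)); cv2.fillConvexPoly(im,np.round(h).astype(np.int32),1)
    return cv2.resize(im.astype(np.float32),(640,400),interpolation=cv2.INTER_AREA)
def cen(m): 
    mo=cv2.moments(m.astype(np.float32)); return np.array([mo["m10"],mo["m01"]])/mo["m00"]
def box(x,y,yaw,dx,dy,z0,z1):
    c,s=np.cos(yaw),np.sin(yaw)
    return np.array([[x+c*a-s*b,y+s*a+c*b,z] for a in(-dx/2,dx/2) for b in(-dy/2,dy/2) for z in(z0,z1)])
def cyl(x,y,r,z0,z1):
    a=np.linspace(0,2*np.pi,48); return np.array([[x+r*np.cos(t),y+r*np.sin(t),z] for t in a for z in(z0,z1)])
def ray(n,px,z):
    m=M[n];R=np.array(m["R"]);o=-R.T@m["t"];d=R.T@np.array([(px[0]-m["cx"])/m["fx"],(px[1]-m["cy"])/m["fy"],1]);return (o+d*(z-o[2])/d[2])
def blob(im,lo,hi,near,rad=25):
    h=cv2.cvtColor(im,cv2.COLOR_RGB2HSV); k=cv2.inRange(h,lo,hi)
    yy,xx=np.mgrid[:400,:640]; k[(xx-near[0])**2+(yy-near[1])**2>rad**2]=0
    return k>0
E
python3 - <<'E'
from h import *
im={n:cv2.imread(f"pics/{n}0.png")[:,:,::-1].copy() for n in M}
G=((45,110,40),(80,255,255));O=((5,190,120),(14,255,255));B=((105,120,60),(125,255,255))
near={"top":((239,204),(268,190),(372,202)),"side":((302,163),(316,172),(331,249))}
obs={}
for n in M:
    g=blob(im[n],*G,near[n][0],11);o=blob(im[n],*O,near[n][1],10);obs[n]=(g,o)
    print(n,"area",g.sum(),o.sum(),cen(g),cen(o))
    b=blob(im[n],*B,near[n][2],30);ct=max(cv2.findContours(b.astype(np.uint8),0,2)[0],key=cv2.contourArea)
    e=cv2.fitEllipse(ct);print("mat",e,ray(n,e[0],.006))
def caps(p): 
    ex=np.array([-np.sin(p[2]),np.cos(p[2])])*.05
    return [box(*(np.array(p[:2])+s*ex),p[2],.03,.05,.108,.130) for s in(1,-1)]
x0=ray("top",(253.5,197),.13);
def f(p,cams=("top","side")):
    return sum(np.sum((cen(hull_mask(n,[c]))-cen(k))**2) for n in cams for c,k in zip(caps(p),obs[n]))
for cams in(("top",),("top","side")):
    r=minimize(f,[x0[0],x0[1],.3],args=(cams,),method="Nelder-Mead",options=dict(initial_simplex=[[x0[0],x0[1],.3],[x0[0]+.03,x0[1],.3],[x0[0],x0[1]+.03,.3],[x0[0],x0[1],.6]],maxiter=90))
    p=r.x;print(cams,p,r.fun,"green",p[0]-np.sin(p[2])*.05,p[1]+np.cos(p[2])*.05,[len(np.argwhere(hull_mask(n,[caps(p)[0]])>.5)) for n in M])
# jar
jm={}
for n in M:
    robot.read_camera(n)
    want=(372,202) if n=="top" else (331,233)
    L=[o for o in robot.outline_of(n,"jar") if np.hypot(*(np.array(o["pixel"])-want))<12]
    jm[n]=L[0]["pixels"]; print(n,[o["conf"] for o in L])
def jar(p,cy):
    u=np.array([-np.sin(p[2]),np.cos(p[2])])*(.048+.018)
    return [cyl(p[0],p[1],.048,.006,.111),box(p[0]+u[0],p[1]+u[1],p[2],.012,.036,.03,.09)]
def fj(p,cams):
    s=0
    for n in cams:
        s+=np.abs(hull_mask(n,jar(p,0))-jm[n]).sum()
    return s
x0=ray("top",(373,202),.06)
for cams in(("top",),("side",),("top","side")):
    best=min((minimize(fj,[x0[0],x0[1],w],args=(cams,),method="Nelder-Mead",options=dict(initial_simplex=[[x0[0],x0[1],w],[x0[0]+.02,x0[1],w],[x0[0],x0[1]+.02,w],[x0[0],x0[1],w+.5]],maxiter=60)) for w in(1.5,2.3,3.1,-2.3)),key=lambda r:r.fun)
    print(cams,best.x,best.fun,[jm[n].sum() for n in M])
E
```

```text
side area 63 55 [301.22222222 161.95238095] [315.76363636 170.50909091]
mat ((329.7044677734375, 248.36387634277344), (24.155290603637695, 37.88893127441406), 90.18473815917969) [ 0.56078877 -0.21672169  0.006     ]
top area 122 95 [238.14754098 203.28688525] [268.74736842 191.45263158]
mat ((370.3847351074219, 202.69056701660156), (37.12294006347656, 39.913639068603516), 61.414894104003906) [ 0.56545622 -0.21934779  0.006     ]
('top',) [0.5688944  0.15899202 0.38834158] 0.0550900255294342 green 0.5499617042596258 0.20526893960759027 [110, 182]
('top', 'side') [0.56846526 0.16055854 0.38516486] 3.4354936990284846 green 0.5496796613223204 0.20689536614086054 [113, 178]
side [0.83]
top [0.56]
('top',) [ 0.56624752 -0.2135263   2.29743575] 56.8125 [np.int64(1252), np.int64(877)]
('side',) [ 0.5636131  -0.21260718  2.29325994] 56.6875 [np.int64(1252), np.int64(877)]
('top', 'side') [ 0.56410031 -0.21293434  2.31480099] 136.25 [np.int64(1252), np.int64(877)]
```

Run:
```python
from h import *
from scipy.spatial.transform import Rotation as Ro
dm={}
for n,w in(("top",(258,200)),("side",(305,197))):
    im=robot.read_camera(n)
    L=[o for o in robot.outline_of(n,"dock") if np.hypot(*(np.array(o["pixel"])-w))<10]; dm[n]=L[0]["pixels"]
    h=cv2.cvtColor(im,cv2.COLOR_RGB2HSV)
    c=(239,203) if n=="top" else(301,162)
    print(n,[tuple(map(int,h[c[1]+d,c[0]+e])) for d,e in((0,0),(0,-7),(0,7),(-5,0),(5,0))])
    dm[n+"g"]=blob(im,(40,90,20),(85,255,255),c,13); print(dm[n+"g"].sum(),cen(dm[n+"g"]))
def f(p,cams):
    s=0
    for n in cams:
        full=hull_mask(n,[box(*p,.09,.21,0,.034)]); 
        ex=np.array([-np.sin(p[2]),np.cos(p[2])])*.05
        sen=hull_mask(n,[box(*(np.array(p[:2])+k*ex),p[2],.03,.05,.034,.13) for k in(1,-1)])
        s+=(np.abs(full-dm[n])*(sen<.01)).sum()
        cap=hull_mask(n,[box(*(np.array(p[:2])+ex),p[2],.03,.05,.108,.13)])
        s+=np.abs(cap-dm[n+"g"]).sum()
    return s
for cams in(("top",),("side",),("top","side")):
    r=minimize(f,[.568,.16,.38],args=(cams,),method="Nelder-Mead",options=dict(initial_simplex=[[.568,.16,.38],[.578,.16,.38],[.568,.17,.38],[.568,.16,.28]],maxiter=70)); p=r.x
    print(cams,p,r.fun,"green",p[0]-np.sin(p[2])*.05,p[1]+np.cos(p[2])*.05)
s=robot.read_state();R=Ro.from_rotvec(s["orientation"]).as_matrix();print(s["t"],R.round(3))
```

```text
Traceback (most recent call last):
IndexError: list index out of range
```

Run:
```python
from h import *
from scipy.spatial.transform import Rotation as Ro
dm={}
for n,w in(("top",(258,200)),("side",(305,197))):
    for _ in range(4):
        im=robot.read_camera(n)
        L=[o for o in robot.outline_of(n,"dock") if np.hypot(*(np.array(o["pixel"])-w))<15]
        if L: break
    dm[n]=L[0]["pixels"]
    c=(239,203) if n=="top" else(301,162)
    dm[n+"g"]=blob(im,(40,90,20),(85,255,255),c,13); print(n,dm[n+"g"].sum(),cen(dm[n+"g"]))
def f(p,cams):
    s=0
    for n in cams:
        full=hull_mask(n,[box(*p,.09,.21,0,.034)]); 
        ex=np.array([-np.sin(p[2]),np.cos(p[2])])*.05
        sen=hull_mask(n,[box(*(np.array(p[:2])+k*ex),p[2],.03,.05,.034,.13) for k in(1,-1)])
        s+=(np.abs(full-dm[n])*(sen<.01)).sum()
        cap=hull_mask(n,[box(*(np.array(p[:2])+ex),p[2],.03,.05,.108,.13)])
        s+=np.abs(cap-dm[n+"g"]).sum()
    return s
for cams in(("top",),("side",),("top","side")):
    r=minimize(f,[.568,.16,.38],args=(cams,),method="Nelder-Mead",options=dict(initial_simplex=[[.568,.16,.38],[.578,.16,.38],[.568,.17,.38],[.568,.16,.28]],maxiter=70)); p=r.x
    print(cams,p,r.fun,"green",p[0]-np.sin(p[2])*.05,p[1]+np.cos(p[2])*.05)
s=robot.read_state();R=Ro.from_rotvec(s["orientation"]).as_matrix();print(s["t"],R.round(3))
```

```text
top 147 [238.08163265 203.23809524]
side 72 [301.125      162.01388889]
('top',) [0.56959774 0.1598377  0.39554373] 89.4375 green 0.5503322442329504 0.20597706256287235
('side',) [0.56649562 0.16146787 0.42174617] 146.1875 green 0.546027905454256 0.2070866470187379
('top', 'side') [0.56937546 0.15982137 0.40090714] 262.3125 green 0.5498627778402366 0.2058567331585979
1.0 [[ 0.972  0.234 -0.   ]
 [ 0.234 -0.972 -0.   ]
 [-0.    -0.    -1.   ]]
```

>>> carry_out(
  rows=[
    [0.017,-0.014,-0.01,0,0,-2],
    [0.05,-0.042,-0.02,0,0,-7],
    [0.09,-0.076,-0.03,0,0,-13],
    [0.13,-0.11,-0.04,0,0,-19],
    [0.17,-0.145,-0.04,0,0,-25],
    [0.21,-0.18,-0.04,0,0,-31],
    [0.25,-0.213,-0.04,0,0,-37],
    [0.29,-0.247,-0.04,0,0,-43],
    [0.33,-0.28,-0.04,0,0,-49],
    [0.37,-0.315,-0.04,0,0,-55],
    [0.4,-0.34,-0.04,0,0,-59],
    [0.41,-0.35,-0.04,0,0,-60],
  ],
  jaw=0,
  force=30,
)

```text
t: 2.5
tool_pos: [0.4579, -0.1456, 0.2587]
orientation: [-2.514, -1.884, -0.0]
force: [0.3, -1.2, -0.3]
opening: 0.0931
gripper_force: 0.0
```

```bash
cat > go.py <<'E'
import sys
from h import *
from scipy.spatial.transform import Rotation as Ro
# args: x y z yaw_deg of tool y
x,y,z,w=map(float,sys.argv[1:])
s=robot.read_state();R=Ro.from_rotvec(s["orientation"]).as_matrix()
w=np.radians(w);Y=np.array([np.cos(w),np.sin(w),0]);Z=np.array([0,0,-1.]);T=np.c_[np.cross(Y,Z),Y,Z]
print(s["t"],s["tool_pos"].round(4),"F",s["force"].round(2),s["opening"],s["gripper_force"])
print("shift",(R.T@(np.array([x,y,z])-s["tool_pos"])).round(4),"turn",np.degrees(Ro.from_matrix(R.T@T).as_rotvec()).round(2))
E
python3 go.py .55 .206 .24 22.6
```

```text
2.5 [ 0.4579 -0.1456  0.2587] F [ 0.3  -1.2  -0.27] 0.09310831692619212 0.0
shift [ 0.3633 -0.0103  0.0187] turn [ 1.00e-02 -1.00e-02 -3.89e+01]
```

>>> carry_out(
  rows=[
    [0.02,0,0,0,0,-2],
    [0.055,-0.002,0,0,0,-6],
    [0.095,-0.003,0,0,0,-10],
    [0.135,-0.004,0,0,0,-15],
    [0.175,-0.005,0,0,0,-20],
    [0.215,-0.006,0,0,0,-25],
    [0.255,-0.007,0.005,0,0,-29],
    [0.295,-0.009,0.01,0,0,-33],
    [0.33,-0.01,0.015,0,0,-36],
    [0.355,-0.01,0.018,0,0,-38],
    [0.363,-0.01,0.018,0,0,-38.9],
    [0.363,-0.01,0.018,0,0,-38.9],
  ],
)

```text
t: 4.0
tool_pos: [0.5507, 0.2029, 0.2407]
orientation: [1.748, 2.61, -0.001]
force: [-0.6, -0.1, 0.5]
opening: 0.093
gripper_force: 0.0
```

```bash
python3 go.py .55 .206 .085 22.6
python3 - <<'E'
from h import *
im=robot.read_camera("side")
cv2.imwrite("pics/s2.png",cv2.resize(im[100:220,230:390,::-1],None,fx=4.5,fy=4.5,interpolation=2))
E
```

```text
4.0 [0.5507 0.2029 0.2407] F [-0.62 -0.14  0.52] 0.09303614626921855 0.0
shift [0.0031 0.0006 0.1557] turn [-0.02  0.02 -0.23]
```

View pics/s2.png

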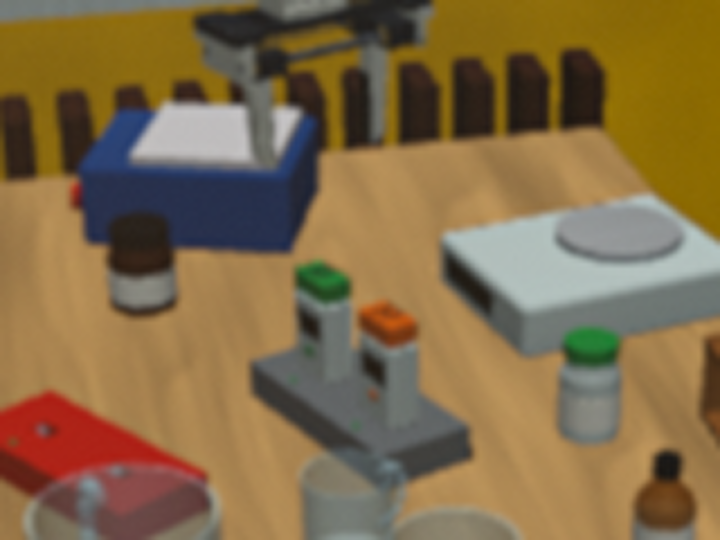

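The gripper hangs over the green cap (cap at full-image ~(302,163)), with its fingers straddling the sensor's 30 mm side. I'll descend.

>>> carry_out(
  rows=[
    [0.001,0,0.01,0,0,0],
    [0.002,0,0.03,0,0,0],
    [0.002,0,0.05,0,0,0],
    [0.002,0,0.07,0,0,0],
    [0.002,0,0.09,0,0,0],
    [0.002,0,0.11,0,0,0],
    [0.002,0,0.13,0,0,0],
    [0.002,0,0.145,0,0,0],
    [0.002,0,0.153,0,0,0],
    [0.002,0,0.155,0,0,0],
    [0.002,0,0.155,0,0,0],
  ],
)

```text
t: 5.42
tool_pos: [0.5502, 0.2056, 0.0862]
orientation: [1.747, 2.61, 0.001]
force: [-0.4, 0.0, 0.1]
opening: 0.0929
gripper_force: 0.0
```

```bash
python3 go.py .55 .206 .085 22.6
python3 - <<'E'
from h import *
a=robot.read_camera("top"); b=robot.read_camera("side")
f=lambda i:cv2.resize(i[:,:,::-1],(390,390),interpolation=2)
cv2.imwrite("pics/c3.png",np.hstack([f(a[165:235,205:275]),f(b[120:210,260:350])]))
E
```

```text
5.425 [0.5502 0.2056 0.0862] F [-0.37  0.02  0.13] 0.09286710337801594 0.0
shift [ 0.0005 -0.      0.0012] turn [ 0.05  0.01 -0.19]
```

View pics/c3.png

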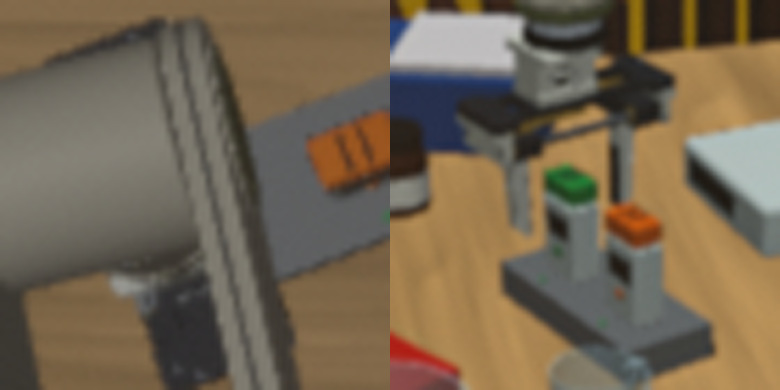

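>>> carry_out(
  rows=[
    [0,0,0,0,0,0],
    [0,0,0,0,0,0],
    [0,0,0,0,0,0],
    [0,0,0,0,0,0],
    [0,0,0,0,0,0],
  ],
  jaw=155,
)

```text
t: 6.15
tool_pos: [0.5497, 0.2055, 0.0856]
orientation: [-1.747, -2.611, 0.0]
force: [-0.1, -0.1, -0.9]
opening: 0.0478
gripper_force: 0.0
```

>>> carry_out(
  rows=[
    [0,0,0,0,0,0],
    [0,0,0,0,0,0],
    [0,0,0,0,0,0],
    [0,0,0,0,0,0],
  ],
  jaw=255,
  force=35,
)

```text
t: 6.65
tool_pos: [0.5498, 0.2055, 0.0856]
orientation: [1.747, 2.611, 0.0]
force: [0.5, 0.2, -1.0]
opening: 0.0299
gripper_force: 35.0
```

Clean grip: 29.9 mm opening and almost no side force. I'll pull straight up.

>>> carry_out(
  rows=[
    [0,0,-0.002,0,0,0],
    [0,0,-0.004,0,0,0],
    [0,0,-0.007,0,0,0],
    [0,0,-0.01,0,0,0],
    [0,0,-0.014,0,0,0],
    [0,0,-0.019,0,0,0],
    [0,0,-0.025,0,0,0],
    [0,0,-0.032,0,0,0],
    [0,0,-0.04,0,0,0],
    [0,0,-0.05,0,0,0],
    [0,0,-0.058,0,0,0],
    [0,0,-0.06,0,0,0],
  ],
)

```text
t: 8.15
tool_pos: [0.5503, 0.2056, 0.1467]
orientation: [1.747, 2.61, 0.002]
force: [-0.4, -0.4, -2.3]
opening: 0.0298
gripper_force: 35.0
```

```bash
python3 go.py .565 -.213 .26 -20
python3 - <<'E'
from h import *
b=robot.read_camera("side")
cv2.imwrite("pics/s4.png",cv2.resize(b[90:210,250:350,::-1],None,fx=5,fy=5,interpolation=2))
E
```

```text
8.15 [0.5503 0.2056 0.1467] F [-0.42 -0.38 -2.3 ] 0.029822900029502886 34.99974802136421
shift [-0.3926 -0.1458 -0.1135] turn [ 8.000e-02 -2.000e-02  4.241e+01]
```

View pics/s4.png

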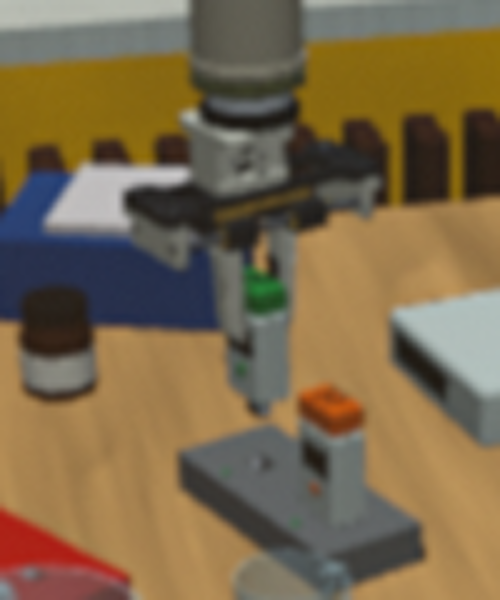

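The green sensor is free and upright, at full-image ~(302,165). The orange one is still seated at ~(316,182). I'll raise it and carry it over.

>>> carry_out(
  rows=[
    [0,0,-0.01,0,0,0],
    [0,0,-0.03,0,0,0],
    [0,0,-0.055,0,0,0],
    [0,0,-0.08,0,0,0],
    [0,0,-0.1,0,0,0],
    [-0.01,-0.004,-0.11,0,0,1],
    [-0.03,-0.011,-0.115,0,0,3],
    [-0.055,-0.02,-0.115,0,0,6],
    [-0.085,-0.032,-0.115,0,0,9],
    [-0.115,-0.043,-0.115,0,0,12],
    [-0.145,-0.054,-0.115,0,0,15],
    [-0.175,-0.065,-0.115,0,0,18],
  ],
)

```text
t: 9.7
tool_pos: [0.5555, 0.0163, 0.2596]
orientation: [-2.138, -2.3, 0.002]
force: [0.1, -0.7, -0.7]
opening: 0.0299
gripper_force: 35.0
```

```bash
python3 go.py .565 -.213 .26 -18.5
```

```text
9.7 [0.5555 0.0163 0.2596] F [ 0.11 -0.66 -0.66] 0.02989423859089071 34.99951422214508
shift [-0.2294 -0.0072 -0.0004] turn [-0.11  0.03 22.67]
```

>>> carry_out(
  rows=[
    [-0.025,-0.001,0,0,0,2],
    [-0.05,-0.002,0,0,0,5],
    [-0.08,-0.003,0,0,0,8],
    [-0.11,-0.004,0,0,0,11],
    [-0.14,-0.005,0,0,0,14],
    [-0.165,-0.006,0,0,0,17],
    [-0.185,-0.006,0,0,0,19],
    [-0.203,-0.007,0,0,0,21],
    [-0.215,-0.007,0,0,0,22],
    [-0.223,-0.007,0,0,0,22.5],
    [-0.226,-0.007,0,0,0,22.5],
    [-0.226,-0.007,0,0,0,22.5],
  ],
)

```text
t: 11.2
tool_pos: [0.5669, -0.2067, 0.2606]
orientation: [-2.542, -1.845, -0.0]
force: [-0.0, 0.2, -1.2]
opening: 0.0297
gripper_force: 35.0
```

```bash
python3 go.py .565 -.213 .210 -18.5
python3 - <<'E'
from h import *
b=robot.read_camera("side"); t=robot.read_camera("top")
cv2.imwrite("pics/s5f.png",b[:,:,::-1]);cv2.imwrite("pics/t5f.png",t[:,:,::-1])
cv2.imwrite("pics/s5.png",cv2.resize(b[150:270,280:380,::-1],None,fx=5,fy=5,interpolation=2))
E
```

```text
11.2 [ 0.5669 -0.2067  0.2606] F [-0.01  0.18 -1.19] 0.029667374621092816 34.999805241823196
shift [-0.0066  0.0002  0.0506] turn [-0.   -0.01  0.44]
```

View pics/s5.png

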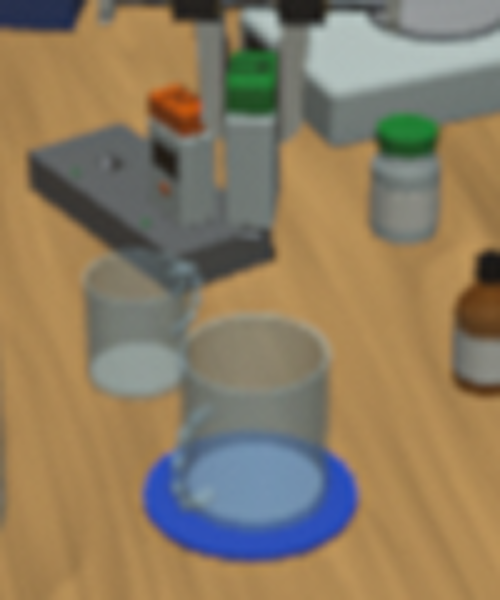

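Run:
```python
from h import *
print("rim from picture",ray("side",(331.4,220.8),.111), "proj jar", proj("side",[[.565,-.213,.111]]))
b=robot.read_camera("side")
L=robot.outline_of("side","vapour_sensor")
for o in L:
    ys,xs=np.nonzero(o["pixels"]);print(o["conf"],o["pixel"],xs.min(),xs.max(),ys.min(),ys.max(),o["pixels"].sum())
o=min(L,key=lambda o:np.hypot(o["pixel"][0]-331,o["pixel"][1]-180));m=o["pixels"]
z=.2606+.0188-.0695;yaw=np.radians(-18.9)
# use rows below the fingers only
def f(p):
    h=hull_mask("side",[box(p[0],p[1],yaw,.03,.05,p[2],p[2]+.096),box(p[0],p[1],yaw,.012,.02,p[2]-.018,p[2])]);return np.abs(h-m)[178:].sum()
# depth along view is weakly seen: fix depth by x,y shift along image-right only + z
right=np.array(M["side"]["R"])[0]
g=lambda q:f([.5669+q[0]*right[0],-.2067+q[0]*right[1],z+q[1]])
r=minimize(g,[0,0],method="Nelder-Mead",options=dict(initial_simplex=[[0,0],[.01,0],[0,.01]]));print(r.x,r.fun,"right",right, "at0",g([0,0]))
c=blob(b,(40,90,20),(85,255,255),(330.5,166),12)
print("cap cen",cen(c),cen(hull_mask("side",[box(.5669,-.2067,yaw,.03,.05,z+.074,z+.096)])))
# jar again both views
```

```text
rim from picture [ 0.56621184 -0.21697814  0.111     ] proj jar [[330.72801741 220.1871574 ]]
0.67 [326.1, 177.2] 324 335 161 198 364
0.45 [375.0, 216.9] 370 383 199 228 314
[-0.00335938  0.00386719] 17.6875 right [ 0.9768753  -0.2135543  -0.01045004] at0 45.25
cap cen [329.84347826 165.62608696] [330.82159624 166.55907668]
```

>>> carry_out(
  rows=[
    [-0.003,0.001,0.003,0,0,0],
    [-0.006,0.002,0.01,0,0,0],
    [-0.008,0.003,0.018,0,0,0],
    [-0.008,0.003,0.026,0,0,0],
    [-0.008,0.003,0.034,0,0,0],
    [-0.008,0.003,0.041,0,0,0],
    [-0.008,0.003,0.046,0,0,0],
    [-0.008,0.003,0.049,0,0,0],
    [-0.008,0.003,0.05,0,0,0],
    [-0.008,0.003,0.05,0,0,0],
    [-0.008,0.003,0.05,0,0,0],
    [-0.008,0.003,0.05,0,0,0],
  ],
)

```text
t: 12.9
tool_pos: [0.5673, -0.2156, 0.2109]
orientation: [2.543, 1.844, 0.0]
force: [-1.5, -0.1, -1.4]
opening: 0.0297
gripper_force: 35.0
```

```bash
python3 go.py .567 -.215 .2106 -18.9
python3 - <<'E'
from h import *
b=robot.read_camera("side"); t=robot.read_camera("top")
f=lambda i:cv2.resize(i[:,:,::-1],(390,468),interpolation=2)
cv2.imwrite("pics/c6.png",np.hstack([f(b[160:256,290:370]),f(t[154:250,325:405])]))
print(proj("side",[[.567,-.215,.141],[.567,-.215,.111]]))
E
```

```text
12.9 [ 0.5673 -0.2156  0.2109] F [-1.51 -0.12 -1.41] 0.029693064387090583 34.999708235263824
shift [ 0.0005 -0.0004  0.0003] turn [0.02 0.   0.81]
[[331.51245561 212.26879395]
 [331.49653299 220.44046698]]
```

View pics/c6.png

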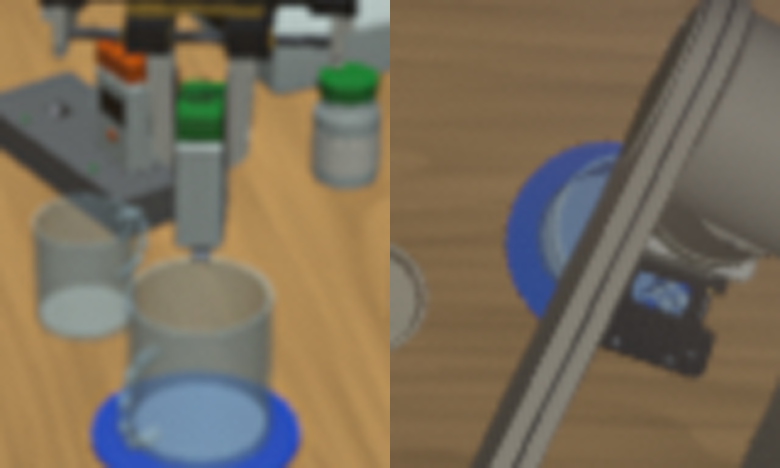

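The plug end is at side ~(331,213) and the rim centre at ~(331,221), so it is centred to within about a pixel at the right height. I'll hold for the reading.

>>> carry_out(
  rows=[
    [0,0,0,0,0,0],
    [0,0,0,0,0,0],
    [0,0,0,0,0,0],
    [0,0,0,0,0,0],
    [0,0,0,0,0,0],
    [0,0,0,0,0,0],
    [0,0,0,0,0,0],
    [0,0,0,0,0,0],
    [0,0,0,0,0,0],
    [0,0,0,0,0,0],
    [0,0,0,0,0,0],
    [0,0,0,0,0,0],
  ],
)

```text
t: 14.5
tool_pos: [0.5671, -0.2155, 0.2106]
orientation: [-2.543, -1.845, 0.0]
force: [0.3, -0.2, -1.0]
opening: 0.0299
gripper_force: 35.0
```

>>> carry_out(
  rows=[
    [0,0,0,0,0,0],
    [0,0,0,0,0,0],
    [0,0,0,0,0,0],
    [0,0,0,0,0,0],
    [0,0,0,0,0,0],
    [0,0,0,0,0,0],
    [0,0,0,0,0,0],
    [0,0,0,0,0,0],
    [0,0,0,0,0,0],
    [0,0,0,0,0,0],
    [0,0,0,0,0,0],
    [0,0,0,0,0,0],
  ],
)

```text
t: 16.0
tool_pos: [0.5672, -0.2155, 0.2106]
orientation: [-2.543, -1.845, -0.0]
force: [0.4, -1.1, -0.8]
opening: 0.0298
gripper_force: 35.0
```

```bash
python3 go.py .567 -.215 .2106 -18.9; python3 -c "
from plant import robot
print(robot.close_job())"
```

```text
16.0 [ 0.5672 -0.2155  0.2106] F [ 0.43 -1.07 -0.8 ] 0.02981893123641553 34.999812841415405
shift [ 0.0004 -0.0003  0.    ] turn [-0.   -0.    0.81]
the job is handed in; nothing more can be done
None
```

I handed the job in at 16 s: the green-capped sensor is out of the dock and held upright and still for about 3 s, its plug end about 3 cm above the middle-sized jar's rim, centred to within a few millimetres, with the orange-capped sensor still plugged in.

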